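# Hold a stepped rail in the drilling jig

## Task

Slide the stepped wooden rail across the bench, without lifting it, to its place in the jig: tall straight face flat against the long fence, one end butted against the wooden stop block (not the metal toggle clamp). Then hold it for drilling with one diagonal push of the fingers, firm but not brutal (about 20 N each way), into the fence and down onto the bench together, and finish while still holding it so: do not let go. Leave the plain batten, the paper tape roll, the tape measure and the screwdriver where they lie.

Things in the scene. Friction and masses are not known exactly. Their poses are not given: they have to be found in the camera images.
- rail: workpiece: loose softwood rail of L section, 0.1 to 0.2 kg, 140 mm long (y), 60 deep (x). Origin: centre of underside, z up. x = 0 to +30 mm is the tall part, 45 high; x = -30 to 0 is a ledge 18 high (a step along the full length). The tall face (x = +30) goes against the fence and starts roughly facing it. One can push in the step: down on the ledge, forward on the wall at x = 0
- rail_face_l (a point): point on the rail's tall face, at its end y = +70 mm, 22 mm up
- rail_face_r (a point): point on the rail's tall face, at its end y = -70 mm, 22 mm up
- fence: long wooden fence fixed to the bench, 440 mm long (its y axis), 40 mm thick (x), 45 mm high, two bolt heads on top near its ends. Origin: centre of its underside. Its working face, towards the robot, is the plane x = -20 mm of its frame. Wood rubs: friction on the fence can carry half of a downward push, and the bench half of a forward one
- stop: plain wooden stop block fixed to the bench, 60 mm (x) by 40 mm (y), 40 mm high, standing against the fence's working face near its left or right end; axes parallel to the fence's. Origin: centre of its underside. The rail's end belongs against its side that looks to the middle of the fence (20 mm from its origin along y)
- clamp: metal toggle clamp fixed against the fence near the end away from the stop, not used here, about 60 mm (x, with its grip to 58 mm on the robot's side of its origin) by 40 mm (y), 56 mm high. Origin: centre of its underside
- table: the bench, dark flat fixed top at z = 0
- batten: plain square softwood batten offcut, 40 x 140 x 40 mm (x, y, z), no step in it. Not the workpiece. Origin: centre of its underside
- tape_roll: roll of paper tape lying flat, 90 mm across, 25 mm high. Origin: centre of its underside
- tape_measure: tape measure standing on its edge, 65 x 34 x 60 mm. Origin: centre of its underside
- screwdriver: screwdriver lying along its x axis, handle to -x. Origin: under its middle
Not all that is in view belongs to the job. Leave any turquoise look-alike of the rail alone. What is meant by the stop is not turquoise, and is the smaller of those in its own colour.

How it is judged:
By the outcome, as a careful person would: the job done as asked, in the order asked, and still so for the second after the job is handed in, while the arm keeps its last pose, push and grip.
It also fails if it takes over 69 s, if anything falls off the work surface, if the arm or the gripper's body presses on something with over 40 N, if the wrist force passes 120 N, or if a joint passes its speed limit or range.

## Robot

A 6-joint arm with a two-finger parallel gripper is mounted at the origin on the work surface. World frame = base frame: x ahead of the robot, y to its left, z up, the work surface at z = 0. Lengths are in mm, angles in rad, forces in N, time in s.
With the tool pointing down it reaches from about 425 to 1125 mm from the base axis. Payload 14.9 kg.
Tool frame: the origin (TCP) lies at the very end of the fingers, on their centre line; the grasp point (between the pads) lies 19 mm behind it; z points along the fingers, y is the line along which they close (so a half turn about z gives the same grasp; the last joint's range is limited). The gripper opens to 91 mm and grips with 3 to 60 N. Pads are 32 mm wide; open, the fingers measure 118 mm over their backs; the gripper's body (76 mm by 178 mm) begins 60 mm behind the grasp point.
Start: joints at [1.208, 0.379, 1.734, -0, 1.028, -0.033], TCP at [226.705, 662.286, 213.932] pointing down, gripper open.
Joint ranges: [-2.77, 2.77], [-0.74, 2.19], [0, 2.66], [-1.06, 4.2], [0.31, 2.87], [-3.08, 3.08]. Speed limits (rad/s): [1.89, 1.89, 2.39, 3.14, 3.14, 3.14].

## Interface

Orientations are given as a unit quaternion [x, y, z, w].
In Python, from rig import sensors, imaging, job gives the robot as it stands.
- The arm moves only by the shell command python3 -m creep 'ROWS'. ROWS is JSON, a list of rows, each an object with "travel": the shift along the tool's x, y, z scaled (see below), a list of three; "twist": the turn, a rotation vector about the tool's x, y, z scaled (see below), a list of three; "hand": the closure, from 0 (fully open) to 1 (shut). A call has 1 to 8 rows; each row shifts and turns the commanded pose from where the row before left it, along the tool's axes as they then stand; what a row does not reach is not made up. The controller multiplies each number of a shift by 1 m and each number of a turn by 1.5 rad. A row lasts 1/8 s, in which the tool goes at most 62.5 mm and 10.7 degrees, less where a joint would pass 70% of its speed; a pose out of reach is approached as far as the arm can. A call with a number of a shift or a turn outside -1 to 1 is refused whole. A call with a gripper value outside its range is refused whole. The fingers move at their own pace and stop on an object; the grip force is fixed at half the most. Time passes only in rows, so rows that do not move let the fingers close. It gives the time, the measured TCP pose, the force, the opening and the grip force at its end, in the units of the state.
- sensors.get_state(): the state, without advancing time (a new reading comes with each control period).
- imaging.read_camera(name): name is "scene" or "side" or "wrist"; returns a dict with "frame" (400x640x3 uint8, red, green, blue), "fx", "fy", "cx", "cy" (pixels), "R" (3x3) and "t" (3): a world point X has camera coordinates R X + t. Camera axes: x right, y down, z forward; pixel columns grow to the right and rows downward; lengths in mm; the calibration is good to about 2 mm. A picture is of the moment at which its call begins. There is no depth.
- job.sign_off(): hands the job in; it is judged then, once.
Trained networks look in a picture, given as the dict that the camera call returned (one of the last four; its "shot" number tells which), for a name from the list of things; names that differ only in an ending like _2 or _b are one class to them, and where a whole thing is asked for, a point or a joint stands for the part that bears it (a point fixed in the world has none). Each returns a list of dicts, best first, with "score" (0 to 1); they miss things now and then, are a little off and sometimes report something else, mostly with a low value. They report only what shows in the picture. A call takes as long as a camera call. They do not tell look-alikes from the thing itself.
- imaging.search_frame(target, picture): "rect" ([centre column, centre row, width, height] in pixels, round what is visible of it).
- imaging.cut_out(target, picture): "mask" (400x640 bool, what is visible of it) and "rect" ([centre column, centre row, width, height] in pixels, round what is visible of it).
The state is a dict: "time": time; "joint_positions": joint angles; "joint_velocities": joint speeds; "joint_torque": joint torques, N m; "eef_pos": TCP position; "eef_rot": TCP orientation; "wrist_force": force on the tool from outside, world axes, zero at the start; "wrist_torque": the same for the moment, N m; "finger_gap": finger opening in mm; "grip_force": force on a finger pad.
Only numpy, scipy, OpenCV 4.12 (cv2) and the standard library are available. Lean on these libraries where they do the work, as an engineer would, in place of code of your own. Each camera call takes 0.05 s, during which the arm holds its last target. There are 200 camera calls.

## Working session

There is one attempt and no reset: what is moved stays moved. The work goes in short steps, Python scripts to look and compute and a shell command to move; the robot and the scene stay as the last step left them, time stands still between calls to the robot, and variables do not carry over. Pictures are saved under pics/ and viewed, at most 10 in all, crops included, and the job is handed in when it is done.

```bash
mkdir -p pics
cat > h.py <<'E'
import numpy as np,cv2
from rig import sensors,imaging,job
def pix(p,X):
    c=np.asarray(p["R"])@np.asarray(X,float)+np.asarray(p["t"]); return np.array([p["fx"]*c[0]/c[2]+p["cx"],p["fy"]*c[1]/c[2]+p["cy"]])
def ray(p,uv,z=0):
    R=np.asarray(p["R"]);d=R.T@np.array([(uv[0]-p["cx"])/p["fx"],(uv[1]-p["cy"])/p["fy"],1]);o=-R.T@np.asarray(p["t"])
    return o+d*(z-o[2])/d[2]
def save(p,n): cv2.imwrite("pics/"+n,cv2.cvtColor(p["frame"],cv2.COLOR_RGB2BGR))
E
python3 - <<'E'
from h import *
for c in("scene","side"):
    p=imaging.read_camera(c);save(p,c+"0.png");print(c,(-np.asarray(p["R"]).T@np.asarray(p["t"])).round())
    for n in["rail","fence","stop","clamp","batten","tape_roll","tape_measure","screwdriver"]:
        print(n,[(round(d["score"],2),np.round(d["rect"]).tolist(),ray(p,d["rect"][:2],15).round()[:2]) for d in imaging.search_frame(n,p)[:3]])
print(sensors.get_state())
E
```

```text
scene [ 968.  704. 1228.]
rail [(0.87, [418.0, 198.0, 51.0, 34.0], array([274., 241.])), (0.63, [358.0, 163.0, 43.0, 36.0], array([339.,  20.])), (0.58, [298.0, 180.0, 45.0, 38.0], array([538., -46.]))]
fence [(0.89, [270.0, 210.0, 108.0, 89.0], array([671.,  -6.])), (0.67, [458.0, 295.0, 43.0, 47.0], array([407., 541.]))]
stop [(0.86, [219.0, 118.0, 19.0, 17.0], array([ 604., -439.])), (0.83, [201.0, 145.0, 34.0, 32.0], array([ 716., -367.])), (0.5, [242.0, 165.0, 19.0, 18.0], array([ 649., -208.]))]
clamp [(0.54, [322.0, 223.0, 21.0, 26.0], array([570., 131.]))]
batten [(0.64, [355.0, 223.0, 38.0, 45.0], array([488., 191.]))]
tape_roll [(0.65, [302.0, 180.0, 47.0, 33.0], array([526., -39.])), (0.59, [253.0, 139.0, 26.0, 24.0], array([ 560., -283.]))]
tape_measure [(0.8, [313.0, 102.0, 17.0, 14.0], array([ 291., -300.])), (0.36, [300.0, 181.0, 45.0, 31.0], array([533., -39.]))]
screwdriver [(0.85, [456.0, 295.0, 43.0, 49.0], array([412., 538.])), (0.47, [270.0, 207.0, 110.0, 91.0], array([663., -14.]))]
side [ 301. -663.  914.]
rail [(0.84, [230.0, 180.0, 49.0, 32.0], array([277., 2
[... 676 characters left out ...]
sitions': array([ 1.20770668e+00,  3.78860707e-01,  1.73421930e+00, -1.17158454e-05,
        1.02850427e+00, -3.32967210e-02]), 'joint_velocities': array([ 0.0003899 , -0.00106547, -0.00043255, -0.00030215, -0.00278476,
       -0.00163837]), 'joint_torque': array([-6.69741403e-04, -7.63626266e+01, -4.34779894e+01,  6.49788743e-02,
        3.87447886e-02,  4.03992487e-05]), 'eef_pos': array([226.7000867 , 662.27813318, 213.94967958]), 'eef_rot': array([1.64147216e-01, 9.86435853e-01, 3.11745201e-06, 5.74374818e-06]), 'wrist_force': array([ 0.12602394,  0.06258248, -0.15373917]), 'wrist_torque': array([-0.00072253,  0.01965765, -0.00088631]), 'grip_force': 0.0, 'finger_gap': 90.94389378376923}
```

Run:
```python
import cv2
a=cv2.imread("pics/scene0.png")[80:340,180:500];b=cv2.imread("pics/side0.png")[100:390,190:490]
cv2.imwrite("pics/scene0c.png",cv2.resize(a,(738,600),interpolation=cv2.INTER_CUBIC));cv2.imwrite("pics/side0c.png",cv2.resize(b,(620,600),interpolation=cv2.INTER_CUBIC))
```

```text
(no output)
```

View pics/scene0c.png

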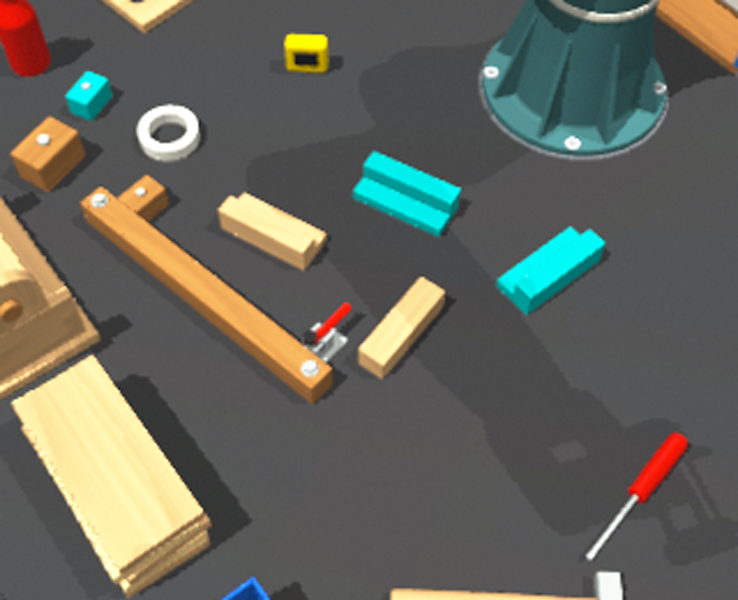

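View pics/side0c.png

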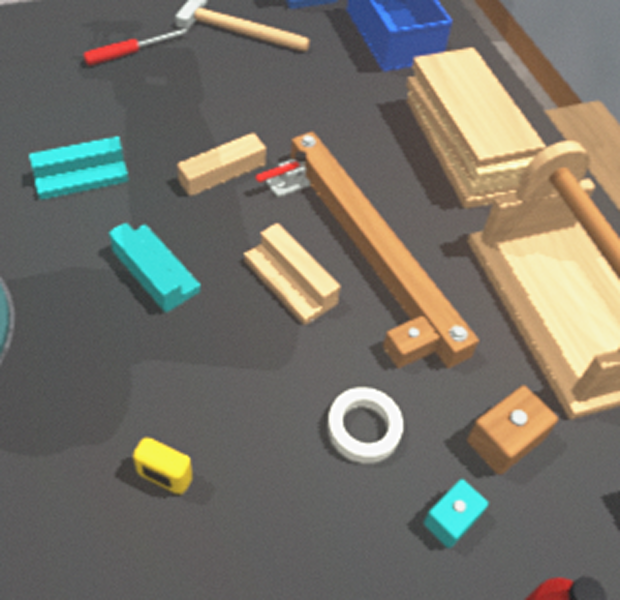

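The wooden rail is at crop (272,230) in scene, with the turquoise look-alikes to its right. The fence runs from (100,200) to (315,375). The small stop is at (143,195) and the clamp at (330,335). Next I fit poses to the masks.

```bash
cat >> h.py <<'E'
from scipy.optimize import minimize
def box(x0,x1,y0,y1,h,z0=0): return np.array([[x,y,z] for x in(x0,x1) for y in(y0,y1) for z in(z0,h)],float)
G={"rail":[box(0,30,-70,70,45),box(-30,0,-70,70,18)],"fence":[box(-20,20,-220,220,45)],"stop":[box(-30,30,-20,20,40)],"batten":[box(-20,20,-70,70,40)]}
def sil(p,n,q,S=4):
    im=np.zeros((400*S,640*S),np.uint8);c,s=np.cos(q[2]),np.sin(q[2])
    for b in G[n]:
        W=b@np.array([[c,s,0],[-s,c,0],[0,0,1]])+[q[0],q[1],0]
        u=np.array([pix(p,w) for w in W]);cv2.fillConvexPoly(im,cv2.convexHull(np.round((u+.5)*S).astype(np.int32)),1)
    return cv2.resize(im.astype(np.float32),(640,400),interpolation=cv2.INTER_AREA)
def fit(n,obs,q0,fix=None):
    def f(q):
        t=0
        for p,m in obs:
            s=sil(p,n,q);t+=1-np.minimum(s,m).sum()/np.maximum(s,m).sum()
        return t/len(obs)
    best=None
    for d in(0,.15,-.15):
        q=np.array(q0,float)+[0,0,d]
        r=minimize(f,q,method="Nelder-Mead",options=dict(initial_simplex=np.vstack([q,q+[12,0,0],q+[0,12,0],q+[0,0,.1]]),xatol=.1,fatol=1e-4,maxiter=150))
        if best is None or r.fun<best.fun:best=r
    return best.x,best.fun
def near(n,p,xy,h=20):
    D=imaging.cut_out(n,p);u=pix(p,[*xy,h])
    D=[d for d in D if np.hypot(*(np.array(d["rect"][:2])-u))<max(18,.0)*p["fx"]/500+12]
    return D[0]["mask"].astype(np.float32) if D else None
E
python3 - <<'E'
from h import *
P=[imaging.read_camera(c) for c in("scene","side")]
print(P[0]["fx"])
for n,q in dict(rail=(540,-48,-.3),fence=(680,-25,-.3),stop=(655,-203,-.3),batten=(490,190,.3)).items():
    obs=[]
    for p in P:
        m=near(n,p,q[:2])
        if m is not None:obs.append((p,m))
    qs=[fit(n,o,(*q[:2],y)) for o in([obs]+([[x] for x in obs] if n!="batten" else [])) for y in((-.3,.3) if n!="batten" else (-.6,0.6)) if o]
    print(n,len(obs),[(x.round(2).tolist(),round(f,3)) for x,f in qs])
E
```

```text
458.99094566372213
rail 2 [([534.31, -50.79, 0.36], np.float64(0.072)), ([534.32, -50.44, 0.36], np.float64(0.073)), ([532.11, -52.3, 0.37], np.float64(0.058)), ([532.16, -52.6, 0.37], np.float64(0.059)), ([535.66, -49.63, 0.38], np.float64(0.037)), ([535.63, -49.6, 0.38], np.float64(0.037))]
fence 2 [([671.5, -21.47, 0.2], np.float64(0.114)), ([672.08, -21.27, 0.2], np.float64(0.113)), ([669.61, -24.26, 0.2], np.float64(0.046)), ([669.82, -23.96, 0.2], np.float64(0.049)), ([674.17, -19.12, 0.2], np.float64(0.094)), ([674.37, -18.96, 0.2], np.float64(0.094))]
stop 2 [([656.44, -198.76, 0.27], np.float64(0.231)), ([655.86, -198.51, 0.28], np.float64(0.233)), ([649.73, -200.83, -0.33], np.float64(0.284)), ([652.38, -200.13, 0.21], np.float64(0.321)), ([660.5, -196.36, 0.28], np.float64(0.127)), ([659.11, -197.28, 0.31], np.float64(0.124))]
batten 2 [([493.12, 187.6, -1.28], np.float64(0.089)), ([492.12, 187.1, 1.86], np.float64(0.091))]
```

```bash
python3 -m creep '[{"travel":[-0.032,-0.036,0],"twist":[0,0,0],"hand":0},{"travel":[-0.032,-0.036,0],"twist":[0,0,0],"hand":0},{"travel":[-0.032,-0.036,0],"twist":[0,0,0],"hand":0},{"travel":[-0.032,-0.036,0],"twist":[0,0,0],"hand":0},{"travel":[-0.032,-0.036,0],"twist":[0,0,0],"hand":0},{"travel":[-0.032,-0.036,0],"twist":[0,0,0],"hand":0},{"travel":[-0.032,-0.036,0],"twist":[0,0,0],"hand":0},{"travel":[-0.032,-0.036,0],"twist":[0,0,0],"hand":0}]'
python3 -m creep '[{"travel":[-0.032,-0.036,0],"twist":[0,0,0],"hand":0},{"travel":[-0.032,-0.036,0],"twist":[0,0,0],"hand":0},{"travel":[-0.032,-0.036,0],"twist":[0,0,0],"hand":0},{"travel":[-0.032,-0.036,0],"twist":[0,0,0],"hand":0},{"travel":[-0.032,-0.036,0],"twist":[0,0,0],"hand":0},{"travel":[-0.032,-0.036,0],"twist":[0,0,0],"hand":0},{"travel":[-0.032,-0.036,0],"twist":[0,0,0],"hand":0},{"travel":[0,0,0],"twist":[0,0,0],"hand":0}]'
python3 -m creep '[{"travel":[0,0,0],"twist":[0,0,0.117],"hand":0},{"travel":[0,0,0],"twist":[0,0,0.117],"hand":0},{"travel":[0,0,0],"twist":[0,0,0.117],"hand":0},{"travel":[0,0,0],"twist":[0,0,0.117],"hand":0},{"travel":[0,0,0],"twist":[0,0,0.117],"hand":0},{"travel":[0,0,0],"twist":[0,0,0],"hand":0}]'
python3 - <<'E'
from h import *
s=sensors.get_state();q=s["eef_rot"];print(s["eef_pos"],q,s["joint_positions"],s["time"])
p=imaging.read_camera("wrist");save(p,"w1.png");print((-np.asarray(p["R"]).T@np.asarray(p["t"])).round(),np.asarray(p["R"]).round(2).tolist(),p["fx"])
for n in("rail","fence","stop"):print(n,[(round(d["score"],2),np.round(d["rect"]).tolist(),ray(p,d["rect"][:2],20).round()[:2]) for d in imaging.search_frame(n,p)[:3]])
E
```

```text
time: 2.4
eef_pos: [376.1, 305.5, 214.2]
eef_rot: [0.164, 0.986, 0.0, 0.0]
wrist_force: [-0.4, -0.4, -0.0]
finger_gap: 91.2
grip_force: 0.0
time: 3.4
eef_pos: [506.9, -6.3, 214.1]
eef_rot: [0.166, 0.986, -0.0, 0.0]
wrist_force: [-0.5, 0.7, 0.5]
finger_gap: 91.2
grip_force: 0.0
time: 4.15
eef_pos: [505.7, -3.4, 214.0]
eef_rot: [0.567, 0.824, 0.0, -0.0]
wrist_force: [0.2, -0.2, -0.5]
finger_gap: 91.1
grip_force: 0.0
[505.65041979  -3.368438   213.95208207] [ 5.66972704e-01  8.23736578e-01  1.02210095e-05 -6.16539020e-05] [-5.27996269e-02  6.89469449e-02  2.12248186e+00  1.00644897e-04
  9.50258286e-01 -4.18002259e-01] 4.15
[476.  73. 385.] [[0.93, 0.36, 0.0], [0.34, -0.89, 0.29], [0.11, -0.27, -0.96]] 350.85836942286767
rail [(0.94, [324.0, 224.0, 62.0, 133.0], array([535., -54.])), (0.59, [172.0, 97.0, 97.0, 152.0], array([344.,  18.]))]
fence [(0.63, [469.0, 192.0, 146.0, 337.0], array([667.,  36.]))]
stop [(0.62, [372.0, 346.0, 57.0, 25.0], array([ 650., -184.]))]
```

View pics/w1.png

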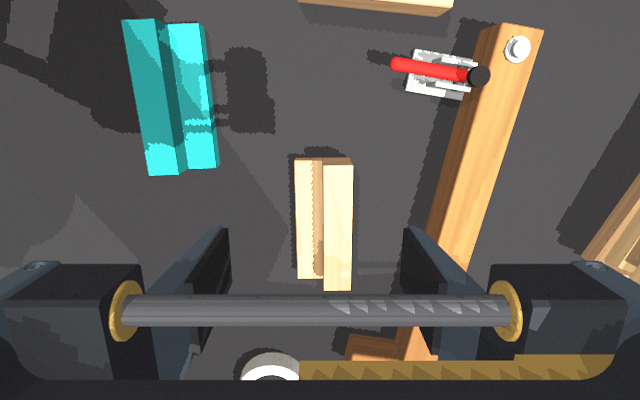

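The wrist view shows the whole rail, columns 294–353 and rows 157–290. The fence is at the right, and the stop corner is at about (372,346) behind the rod. I'll refine the fits.

Run:
```python
from h import *
w=imaging.read_camera("wrist");A=imaging.read_camera("scene");B=imaging.read_camera("side")
q0=(534,-51,.36);R=[]
for p in(w,A,B):
    m=near("rail",p,q0[:2])
    if m is not None:
        R.append((p,m));x,f=fit("rail",[(p,m)],q0);print("rail",x.round(2),round(f,3))
        
print("all",fit("rail",R,q0))
for p,nm in((A,"scene"),(B,"side")):
  for n,q in(("fence",(672,-21.5,.2)),("stop",(656,-199,.2))):
    m=near(n,p,q[:2])
    if m is not None:
      x,f=fit(n,[(p,m)],q);print(nm,n,x.round(2),round(f,3))
im=cv2.cvtColor(w["frame"],cv2.COLOR_RGB2BGR)
def T(q,l):
    c,s=np.cos(q[2]),np.sin(q[2]);return [q[0]+c*l[0]-s*l[1],q[1]+s*l[0]+c*l[1],l[2]]
F=(672,-21.5,.2)
for a,b,col in(((-20,-220,45),(-20,220,45),(255,0,0)),((20,-220,45),(20,220,45),(0,0,255)),((-20,220,45),(20,220,45),(0,255,0)),((-80,-151,40),(-20,-151,40),(255,0,255)),((-80,-151,0),(-20,-151,0),(255,0,255))):
    cv2.line(im,*[tuple(int(v) for v in np.round(pix(w,T(F,k)))) for k in(a,b)],col,1)
cv2.imwrite("pics/w1o.png",im)
```

```text
rail [ 5.3275e+02 -5.3340e+01  3.8000e-01] 0.022
rail [ 5.3134e+02 -5.2240e+01  3.7000e-01] 0.048
rail [ 5.3639e+02 -4.8040e+01  3.7000e-01] 0.042
all (array([ 5.32580777e+02, -5.25027472e+01,  3.82356315e-01]), np.float64(0.07425892353057861))
scene fence [ 6.7033e+02 -2.3870e+01  2.0000e-01] 0.044
scene stop [ 6.4505e+02 -2.0432e+02  1.5000e-01] 0.302
side fence [ 6.7502e+02 -2.0920e+01  2.0000e-01] 0.103
side stop [ 6.6040e+02 -1.9685e+02  3.2000e-01] 0.137
```

View pics/w1o.png

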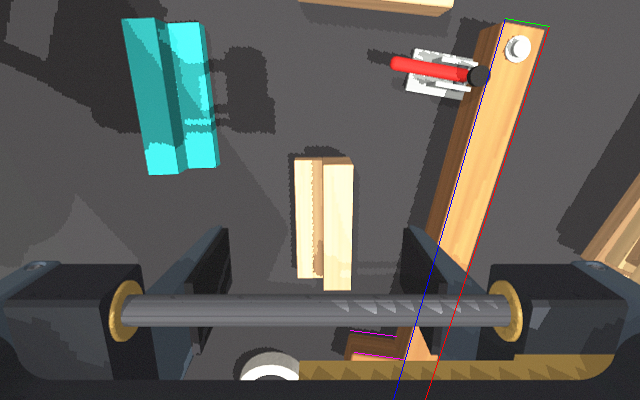

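The overlay agrees to about 3 mm, with the fence about 3 mm nearer and lower in y than drawn. Next I move over the tall part and descend.

```bash
python3 -m creep '[{"travel":[-0.014,0.0056,0.02],"twist":[0,0,-0.005],"hand":0},{"travel":[-0.014,0.0056,0.03],"twist":[0,0,-0.005],"hand":0},{"travel":[-0.014,0.0056,0.03],"twist":[0,0,0],"hand":0},{"travel":[-0.014,0.0056,0.03],"twist":[0,0,0],"hand":0},{"travel":[0,0,0.03],"twist":[0,0,0],"hand":0},{"travel":[0,0,0.02],"twist":[0,0,0],"hand":0},{"travel":[0,0,0.01],"twist":[0,0,0],"hand":0},{"travel":[0,0,0],"twist":[0,0,0],"hand":0}]'
python3 -m creep '[{"travel":[0,0,0.01],"twist":[0,0,0],"hand":0},{"travel":[0,0,0.01],"twist":[0,0,0],"hand":0},{"travel":[0,0,0.001],"twist":[0,0,0],"hand":0},{"travel":[0,0,0],"twist":[0,0,0],"hand":0}]'
```

```text
time: 5.85
eef_pos: [547.2, -47.9, 43.8]
eef_rot: [0.561, 0.828, -0.0, -0.0]
wrist_force: [-0.5, -0.5, 0.3]
finger_gap: 91.3
grip_force: 0.0
time: 6.35
eef_pos: [547.2, -48.0, 22.9]
eef_rot: [0.561, 0.828, -0.0, -0.0]
wrist_force: [0.0, 0.4, -0.1]
finger_gap: 91.0
grip_force: 0.0
```

```bash
python3 -m creep '[{"travel":[0,0,0],"twist":[0,0,0],"hand":0.5},{"travel":[0,0,0],"twist":[0,0,0],"hand":0.6},{"travel":[0,0,0],"twist":[0,0,0],"hand":0.7},{"travel":[0,0,0],"twist":[0,0,0],"hand":0.8},{"travel":[0,0,0],"twist":[0,0,0],"hand":0.8},{"travel":[0,0,0],"twist":[0,0,0],"hand":0.8},{"travel":[0,0,0],"twist":[0,0,0],"hand":0.8}]'
```

```text
time: 7.22
eef_pos: [547.2, -48.1, 22.9]
eef_rot: [0.561, 0.828, 0.0, 0.0]
wrist_force: [0.1, -0.1, -0.2]
finger_gap: 30.0
grip_force: 30.0
```

```bash
python3 -m creep '[{"travel":[0,0,0.0005],"twist":[0,0,0.04],"hand":0.8},{"travel":[0,0,0],"twist":[0,0,0.04],"hand":0.8},{"travel":[0,0,0],"twist":[0,0,0.04],"hand":0.8},{"travel":[0,0,0],"twist":[0,0,0],"hand":0.8}]'
python3 -m creep '[{"travel":[-0.008,0.008,0],"twist":[0,0,0],"hand":0.8},{"travel":[-0.01,0.01,0],"twist":[0,0,0],"hand":0.8},{"travel":[-0.01,0.01,0],"twist":[0,0,0],"hand":0.8},{"travel":[-0.01,0.01,0],"twist":[0,0,0],"hand":0.8},{"travel":[-0.01,0.01,0],"twist":[0,0,0],"hand":0.8},{"travel":[-0.008,0.008,0],"twist":[0,0,0],"hand":0.8},{"travel":[-0.004,0.004,0],"twist":[0,0,0],"hand":0.8},{"travel":[0,0,0],"twist":[0,0,0],"hand":0.8}]'
python3 - <<'E'
from h import *
p=imaging.read_camera("scene");save(p,"s2.png")
a=cv2.imread("pics/s2.png")[100:270,190:400];cv2.imwrite("pics/s2c.png",cv2.resize(a,(735,595),interpolation=cv2.INTER_CUBIC))
print(sensors.get_state()["eef_pos"],sensors.get_state()["wrist_force"])
E
```

```text
time: 7.72
eef_pos: [547.8, -48.2, 22.9]
eef_rot: [0.634, 0.773, 0.0, 0.0]
wrist_force: [-0.5, -0.9, 7.1]
finger_gap: 29.6
grip_force: 30.0
time: 8.72
eef_pos: [618.0, -95.0, 22.8]
eef_rot: [0.634, 0.774, -0.0, -0.0]
wrist_force: [-2.3, 2.0, 7.6]
finger_gap: 29.7
grip_force: 30.0
[618.014885   -95.00081683  22.81911878] [-1.79678125  2.31251419  7.0505615 ]
```

View pics/s2c.png

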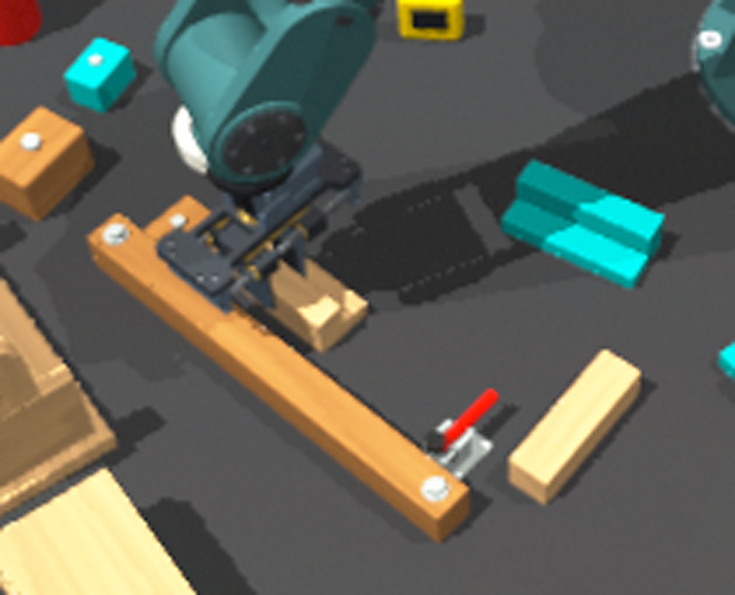

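```bash
python3 -m creep '[{"travel":[-0.005,0.004,0],"twist":[0,0,0],"hand":0.8},{"travel":[-0.005,0.004,0],"twist":[0,0,0],"hand":0.8},{"travel":[-0.004,0,0],"twist":[0,0,0],"hand":0.8},{"travel":[-0.002,0,0],"twist":[0,0,0],"hand":0.8},{"travel":[0,0,0],"twist":[0,0,0],"hand":0.8}]'
python3 -m creep '[{"travel":[-0.0015,0,0],"twist":[0,0,0],"hand":0.8},{"travel":[0,0,0],"twist":[0,0,0],"hand":0.8}]'
python3 -m creep '[{"travel":[-0.0015,0,0],"twist":[0,0,0],"hand":0.8},{"travel":[0,0,0],"twist":[0,0,0],"hand":0.8}]'
```

```text
time: 9.4
eef_pos: [629.1, -109.0, 22.8]
eef_rot: [0.634, 0.774, 0.0, -0.0]
wrist_force: [-0.3, 2.6, 5.5]
finger_gap: 30.1
grip_force: 30.0
time: 9.65
eef_pos: [629.4, -110.3, 22.8]
eef_rot: [0.634, 0.774, 0.0, -0.0]
wrist_force: [-0.4, 4.2, 6.6]
finger_gap: 30.0
grip_force: 30.0
time: 9.9
eef_pos: [629.6, -111.8, 22.8]
eef_rot: [0.634, 0.774, 0.0, -0.0]
wrist_force: [-0.9, 4.6, 7.5]
finger_gap: 30.0
grip_force: 30.0
```

```bash
python3 -m creep '[{"travel":[-0.0015,0,0],"twist":[0,0,0],"hand":0.8},{"travel":[0,0,0],"twist":[0,0,0],"hand":0.8}]'
python3 -m creep '[{"travel":[-0.001,0,0],"twist":[0,0,0],"hand":0.8},{"travel":[0,0,0],"twist":[0,0,0],"hand":0.8}]'
python3 -m creep '[{"travel":[-0.001,0,0],"twist":[0,0,0],"hand":0.8},{"travel":[0,0,0],"twist":[0,0,0],"hand":0.8}]'
```

```text
time: 10.15
eef_pos: [629.9, -113.2, 22.8]
eef_rot: [0.634, 0.774, 0.0, -0.0]
wrist_force: [-1.2, 4.2, 6.2]
finger_gap: 29.8
grip_force: 30.0
time: 10.4
eef_pos: [630.1, -114.2, 22.8]
eef_rot: [0.634, 0.774, 0.0, -0.0]
wrist_force: [-0.8, 4.3, 6.1]
finger_gap: 29.7
grip_force: 30.0
time: 10.65
eef_pos: [630.3, -115.1, 22.8]
eef_rot: [0.634, 0.774, 0.0, -0.0]
wrist_force: [-0.5, 5.1, 6.4]
finger_gap: 29.9
grip_force: 30.0
```

```bash
for i in 1; do :; done; python3 -m creep '[{"travel":[-0.001,0,0],"twist":[0,0,0],"hand":0.8},{"travel":[0,0,0],"twist":[0,0,0],"hand":0.8}]'
python3 -m creep '[{"travel":[-0.001,0,0],"twist":[0,0,0],"hand":0.8},{"travel":[0,0,0],"twist":[0,0,0],"hand":0.8}]'
python3 -m creep '[{"travel":[-0.001,0,0],"twist":[0,0,0],"hand":0.8},{"travel":[0,0,0],"twist":[0,0,0],"hand":0.8}]'
```

```text
time: 10.9
eef_pos: [630.4, -115.7, 22.8]
eef_rot: [0.634, 0.774, 0.0, -0.0]
wrist_force: [-1.0, 8.5, 7.5]
finger_gap: 29.9
grip_force: 30.0
time: 11.15
eef_pos: [630.4, -115.8, 22.8]
eef_rot: [0.634, 0.774, 0.001, -0.001]
wrist_force: [-2.5, 18.7, 10.7]
finger_gap: 29.9
grip_force: 30.0
time: 11.4
eef_pos: [630.4, -115.9, 22.8]
eef_rot: [0.634, 0.774, 0.001, -0.002]
wrist_force: [-3.2, 27.6, 13.7]
finger_gap: 29.8
grip_force: 30.0
```

```bash
python3 -m creep '[{"travel":[0.0018,0,-0.0005],"twist":[0,0,0],"hand":0.8},{"travel":[0,0,0],"twist":[0,0,0],"hand":0.56},{"travel":[0,0,0],"twist":[0,0,0],"hand":0.56},{"travel":[0,0,0],"twist":[0,0,0],"hand":0.56},{"travel":[0,0,0],"twist":[0,0,0],"hand":0.56}]'
python3 -m creep '[{"travel":[0,0,-0.01],"twist":[0,0,0],"hand":0.56},{"travel":[0,0,-0.02],"twist":[0,0,0],"hand":0.56},{"travel":[0,-0.008,-0.01],"twist":[0,0,0],"hand":1},{"travel":[0,-0.008,0],"twist":[0,0,0],"hand":1},{"travel":[0,-0.008,0],"twist":[0,0,0],"hand":1},{"travel":[0,-0.008,0],"twist":[0,0,0],"hand":1},{"travel":[0,0,0],"twist":[0,0,0],"hand":1},{"travel":[0,0,0],"twist":[0,0,0],"hand":1}]'
python3 - <<'E'
from h import *
p=imaging.read_camera("wrist");save(p,"w3.png")
s=sensors.get_state();print(s["eef_pos"],s["finger_gap"])
E
```

```text
time: 12.02
eef_pos: [630.4, -116.9, 22.9]
eef_rot: [0.634, 0.774, -0.0, 0.0]
wrist_force: [-0.7, 0.5, 0.5]
finger_gap: 40.2
grip_force: 0.0
time: 13.02
eef_pos: [599.2, -123.0, 62.9]
eef_rot: [0.634, 0.774, 0.0, 0.0]
wrist_force: [0.3, 0.6, -0.1]
finger_gap: 0.5
grip_force: 0.0
[ 599.22790764 -123.00569101   62.85784796] 0.8434633768277731
```

View pics/w3.png

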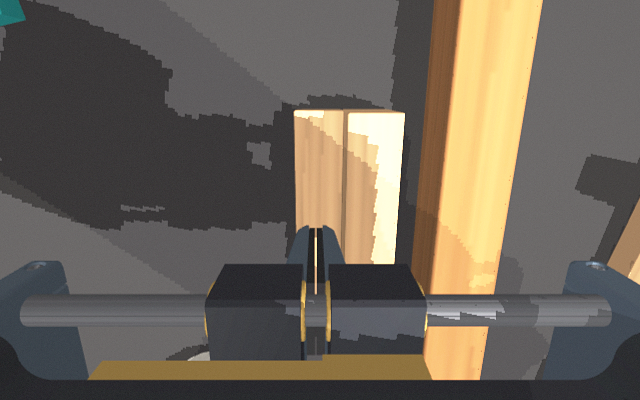

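Wrist view: closed fingers at (315,235) are over the ledge (columns 294–342). The rail is parallel to the fence with a clear gap (columns 403–432). Next I descend into the step and push forward.

```bash
python3 -m creep '[{"travel":[0,0,0.015],"twist":[0,0,0],"hand":1},{"travel":[0,0,0.015],"twist":[0,0,0],"hand":1},{"travel":[0,0,0.01],"twist":[0,0,0],"hand":1},{"travel":[0,0,0.002],"twist":[0,0,0],"hand":1},{"travel":[0,0,0],"twist":[0,0,0],"hand":1}]'
python3 -m creep '[{"travel":[0,0.003,0],"twist":[0,0,0],"hand":1},{"travel":[0,0.003,0],"twist":[0,0,0],"hand":1},{"travel":[0,0.003,0],"twist":[0,0,0],"hand":1},{"travel":[0,0.003,0],"twist":[0,0,0],"hand":1},{"travel":[0,0.003,0],"twist":[0,0,0],"hand":1},{"travel":[0,0.003,0],"twist":[0,0,0],"hand":1},{"travel":[0,0,0],"twist":[0,0,0],"hand":1}]'
```

```text
time: 13.7
eef_pos: [599.1, -123.0, 20.8]
eef_rot: [0.634, 0.774, -0.0, -0.0]
wrist_force: [0.1, -0.2, -0.1]
finger_gap: 0.6
grip_force: 0.0
time: 14.58
eef_pos: [616.7, -119.4, 21.1]
eef_rot: [0.634, 0.774, -0.0, -0.0]
wrist_force: [-3.8, 0.4, 4.5]
finger_gap: 0.3
grip_force: 2.5
```

Run:
```python
from h import *
p=imaging.read_camera("side");save(p,"d4.png");q=imaging.read_camera("scene");save(q,"s4.png")
a=cv2.imread("pics/d4.png")[190:300,320:440];b=cv2.imread("pics/s4.png")[110:220,210:330]
cv2.imwrite("pics/4.png",np.hstack([cv2.resize(k,(400,367),interpolation=cv2.INTER_CUBIC) for k in(a,b)]))
s=sensors.get_state();print(s["eef_pos"],s["wrist_force"],s["wrist_torque"])
```

```text
[ 616.64784342 -119.45102855   21.03437318] [-3.4805009   0.19228535  4.90391455] [-0.15481938  0.50094812  0.04639156]
```

View pics/4.png

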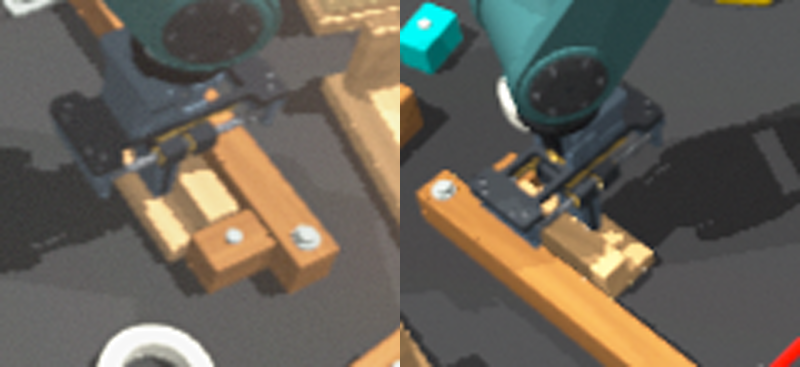

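The rail's end is at the stop, with a few mm left to the fence. The upward force hints that the ledge is tipping slightly, so I back off, lower onto the ledge and continue.

```bash
python3 -m creep '[{"travel":[0,-0.002,0],"twist":[0,0,0],"hand":1},{"travel":[0,-0.002,0],"twist":[0,0,0],"hand":1},{"travel":[0,0,0],"twist":[0,0,0],"hand":1}]'
python3 -m creep '[{"travel":[0,0,0.0015],"twist":[0,0,0],"hand":1},{"travel":[0,0,0],"twist":[0,0,0],"hand":1}]'
python3 -m creep '[{"travel":[0,0,0.001],"twist":[0,0,0],"hand":1},{"travel":[0,0,0],"twist":[0,0,0],"hand":1}]'
```

```text
time: 15.05
eef_pos: [612.7, -120.3, 20.9]
eef_rot: [0.634, 0.774, 0.0, 0.0]
wrist_force: [-0.1, 0.0, 0.1]
finger_gap: 0.5
grip_force: 0.0
time: 15.3
eef_pos: [612.7, -120.2, 19.3]
eef_rot: [0.634, 0.774, -0.0, -0.0]
wrist_force: [-0.5, -0.3, -0.3]
finger_gap: 0.2
grip_force: 0.0
time: 15.55
eef_pos: [612.7, -120.2, 18.4]
eef_rot: [0.634, 0.774, -0.0, -0.0]
wrist_force: [-0.6, -0.5, -0.4]
finger_gap: 0.3
grip_force: 0.0
```

```bash
python3 -m creep '[{"travel":[0,0,0.0008],"twist":[0,0,0],"hand":1},{"travel":[0,0.002,0],"twist":[0,0,0],"hand":1},{"travel":[0,0.002,0],"twist":[0,0,0],"hand":1},{"travel":[0,0.001,0],"twist":[0,0,0],"hand":1},{"travel":[0,0,0],"twist":[0,0,0],"hand":1}]'
python3 -m creep '[{"travel":[0,0.001,0],"twist":[0,0,0],"hand":1},{"travel":[0,0.001,0],"twist":[0,0,0],"hand":1},{"travel":[0,0,0],"twist":[0,0,0],"hand":1}]'
python3 -m creep '[{"travel":[0,0.001,0],"twist":[0,0,0],"hand":1},{"travel":[0,0.001,0],"twist":[0,0,0],"hand":1},{"travel":[0,0,0],"twist":[0,0,0],"hand":1}]'
```

```text
time: 16.18
eef_pos: [616.1, -119.5, 18.2]
eef_rot: [0.633, 0.774, -0.001, -0.001]
wrist_force: [-14.9, -3.7, 22.0]
finger_gap: 0.8
grip_force: 11.2
time: 16.55
eef_pos: [618.1, -119.1, 18.2]
eef_rot: [0.633, 0.774, -0.001, -0.001]
wrist_force: [-14.7, -3.0, 21.8]
finger_gap: 0.5
grip_force: 11.2
time: 16.92
eef_pos: [620.0, -118.7, 18.2]
eef_rot: [0.633, 0.774, -0.001, -0.001]
wrist_force: [-15.1, -3.6, 21.4]
finger_gap: 0.5
grip_force: 11.1
```

```bash
python3 -m creep '[{"travel":[0,0.001,-0.0003],"twist":[0,0,0],"hand":1},{"travel":[0,0.001,0],"twist":[0,0,0],"hand":1},{"travel":[0,0,0],"twist":[0,0,0],"hand":1}]'
python3 -m creep '[{"travel":[0,0.001,0],"twist":[0,0,0],"hand":1},{"travel":[0,0,0],"twist":[0,0,0],"hand":1}]'
python3 -m creep '[{"travel":[0,0.001,0],"twist":[0,0,0],"hand":1},{"travel":[0,0,0],"twist":[0,0,0],"hand":1}]'
```

```text
time: 17.3
eef_pos: [622.6, -118.2, 18.3]
eef_rot: [0.633, 0.774, -0.001, -0.001]
wrist_force: [-10.1, -1.5, 12.9]
finger_gap: 0.1
grip_force: 7.3
time: 17.55
eef_pos: [623.6, -118.0, 18.3]
eef_rot: [0.633, 0.774, -0.001, -0.001]
wrist_force: [-9.1, -1.3, 13.5]
finger_gap: 0.6
grip_force: 7.4
time: 17.8
eef_pos: [624.5, -117.8, 18.3]
eef_rot: [0.633, 0.774, -0.001, -0.001]
wrist_force: [-9.3, -2.2, 14.0]
finger_gap: 0.5
grip_force: 7.3
```

```bash
python3 -m creep '[{"travel":[0,0.001,0],"twist":[0,0,0],"hand":1},{"travel":[0,0,0],"twist":[0,0,0],"hand":1}]'
python3 -m creep '[{"travel":[0,0.001,0],"twist":[0,0,0],"hand":1},{"travel":[0,0,0],"twist":[0,0,0],"hand":1}]'
python3 -m creep '[{"travel":[0,0.001,0],"twist":[0,0,0],"hand":1},{"travel":[0,0,0],"twist":[0,0,0],"hand":1}]'
```

```text
time: 18.05
eef_pos: [625.5, -117.6, 18.2]
eef_rot: [0.633, 0.774, -0.001, -0.001]
wrist_force: [-9.5, -2.0, 13.0]
finger_gap: 0.7
grip_force: 7.3
time: 18.3
eef_pos: [626.5, -117.4, 18.3]
eef_rot: [0.633, 0.774, -0.001, -0.001]
wrist_force: [-9.9, -1.6, 13.2]
finger_gap: 0.5
grip_force: 7.3
time: 18.55
eef_pos: [627.2, -117.3, 18.3]
eef_rot: [0.633, 0.774, -0.001, -0.001]
wrist_force: [-11.1, -1.1, 15.8]
finger_gap: 0.6
grip_force: 8.6
```

```bash
python3 -m creep '[{"travel":[0,0.001,0],"twist":[0,0,0],"hand":1},{"travel":[0,0,0],"twist":[0,0,0],"hand":1}]'
python3 - <<'E'
from h import *
p=imaging.read_camera("side");save(p,"d5.png");q=imaging.read_camera("scene");save(q,"s5.png");w=imaging.read_camera("wrist");save(w,"w5.png")
a=cv2.imread("pics/d5.png")[190:300,320:440];b=cv2.imread("pics/s5.png")[110:220,210:330]
t=np.hstack([cv2.resize(k,(320,293),interpolation=cv2.INTER_CUBIC) for k in(a,b)])
cv2.imwrite("pics/5.png",np.vstack([t,cv2.imread("pics/w5.png")[:300]]))
E
```

```text
time: 18.8
eef_pos: [627.2, -117.2, 18.3]
eef_rot: [0.633, 0.774, -0.002, -0.002]
wrist_force: [-19.1, -4.4, 20.9]
finger_gap: 0.5
grip_force: 12.8
```

View pics/5.png

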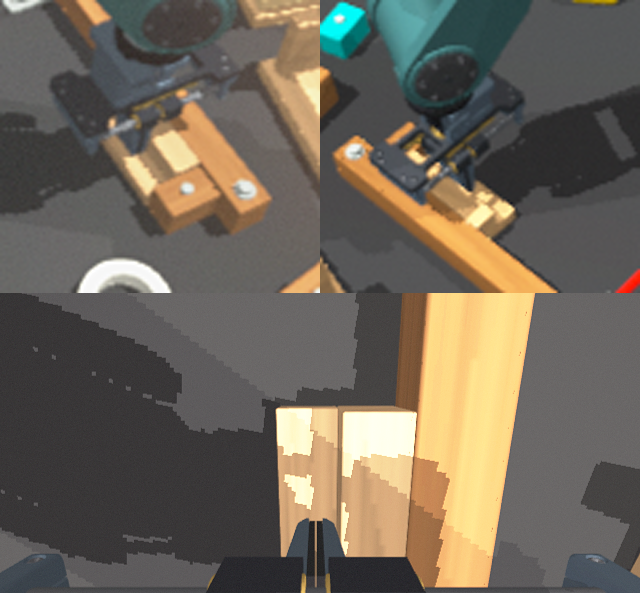

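The far end of the rail is flush with the fence at (416,410), and the force rises rigidly, so fence contact is confirmed. I'll check for drift from the stop by comparing the rail's far end with the earlier butted picture.

Run:
```python
from h import *
from scipy.spatial.transform import Rotation as Ro
w=imaging.read_camera("wrist");s=sensors.get_state()
R=np.asarray(w["R"]);t=np.asarray(w["t"]);Rt=Ro.from_quat(s["eef_rot"]).as_matrix();e=np.array(s["eef_pos"])
M=R@Rt; b=R@e+t   # cam = M*tool + b
R3=Ro.from_quat([.634,.774,0,0]).as_matrix();p3=dict(w);p3["R"]=M@R3.T;p3["t"]=b-p3["R"]@np.array([599.228,-123.006,62.858])
F=np.array([669.5,-25]);n=np.array([np.cos(.2),np.sin(.2)]);l=np.array([-n[1],n[0]])
for nm,p,im,c0,c1 in(("w3",p3,cv2.imread("pics/w3.png"),352,400),("now",w,w["frame"],347,410)):
    g=im.astype(float).sum(2)[:, c0:c1]
    o=[]
    for c in range(0,c1-c0,6):
        col=cv2.GaussianBlur(g[95:135,c:c+1],(1,5),0)[:,0];d=np.diff(col);k=np.argsort(-d)[:2]
        r=int(max(k));o.append(95+r+.5)
    X=[ray(p,(c0+c,o[i]),45)[:2]-F for i,c in enumerate(range(0,c1-c0,6))]
    print(nm,o,[round(float(x@l),1) for x in X])
print(s["eef_pos"],s["wrist_force"])
```

```text
w3 [112.5, 112.5, 112.5, 112.5, 112.5, 112.5, 112.5, 112.5] [-10.4, -10.4, -10.4, -10.4, -10.4, -10.4, -10.5, -10.5]
now [118.5, 118.5, 118.5, 118.5, 118.5, 118.5, 118.5, 118.5, 118.5, 118.5, 118.5] [-10.3, -10.3, -10.3, -10.3, -10.3, -10.3, -10.3, -10.3, -10.3, -10.3, -10.3]
[ 627.22487868 -117.19949895   18.22562762] [-18.34611089  -4.35672882  20.73333856]
```

```bash
python3 -m creep '[{"travel":[0,0.0004,0],"twist":[0,0,0],"hand":1},{"travel":[0,0,0],"twist":[0,0,0],"hand":1},{"travel":[0,0,0],"twist":[0,0,0],"hand":1},{"travel":[0,0,0],"twist":[0,0,0],"hand":1}]'
```

```text
time: 19.5
eef_pos: [627.2, -117.2, 18.2]
eef_rot: [0.633, 0.774, -0.002, -0.002]
wrist_force: [-21.2, -6.1, 23.3]
finger_gap: 0.1
grip_force: 14.4
```

```bash
python3 -c "
from rig import job;print(job.sign_off())"
```

```text
the job is handed in; nothing more can be done
None
```

The job is handed in with the rail against the fence and its end at the stop, still held at about 22 N into the fence and 23 N down. During the slide, the ledge side appears to have tipped up about 2–3 mm; I backed off at once and slid it the rest of the way flat.

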